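# Check the air filter plate against the light board

### The arm

A 7-joint arm with a two-finger parallel gripper is mounted at the origin on the work surface. World frame = base frame: x ahead of the robot, y to its left, z up, the work surface at z = 0. Lengths are in m, angles in rad, forces in N, time in s.
With the tool pointing down it reaches from about 0.4 to 0.875 m from the base axis. Payload 4.4 kg.
Tool frame: the origin (TCP) lies between the finger pads; the fingertips stand 14 mm ahead of it and the grasp point (between the pads) lies 5 mm behind it; x points along the fingers, z is the direction in which the jaws open and shut, and the axes are right-handed (so a half turn about x gives the same grasp; the last joint's range is limited). The gripper opens to 85 mm and grips with 20 to 120 N. Pads are 22 mm wide; open, the fingers measure 114 mm over their backs; the gripper's body (76 mm by 85 mm) begins 54 mm behind the grasp point. The pads swing forward as they close: fully open they stand 13 mm farther back than shut.
Start: joints at [1.124, 0.628, 0.038, 1.517, -0.027, 0.996, -0.02], TCP at [0.242, -0.603, 0.245] pointing down, gripper open.
Joint ranges: [-3.06, 3.06], [-0.37, 2.12], [-1.25, 1.32], [0.18, 2.47], [-1.1, 4.24], [0.23, 1.98], [-2.94, 2.94]. Speed limits (rad/s): [2.57, 2.57, 3.14, 3.14, 3.14, 3.14, 3.14].

### API

Orientations are given as a unit quaternion [w, x, y, z].
In Python, from station import manip gives the robot as it stands.
- The arm moves only by the tool carry_out, never from a script. Its argument "increments" is text: rows parted by semicolons, each of 7 numbers parted by spaces: the opening, from 0 (shut) to 1 (fully open), then the shift along the tool's x, y, z normalised to -1 to 1, where 1 is 0.03 m, then the turn, a rotation vector about the tool's x, y, z normalised to -1 to 1, where 1 is 0.1 rad. A call has exactly 10 rows; each row shifts and turns the pose as measured when the row begins, along the tool's axes as they then stand; what a row does not reach is not made up. A row lasts 1/12 s, in which the tool goes at most 41.7 mm and 7.16 degrees, less where a joint would pass 70% of its speed; a pose out of reach is approached as far as the arm can. A call with a number of a shift or a turn outside -1 to 1 is refused whole. A call with a gripper value outside its range is refused whole. The fingers move at their own pace and stop on an object; "newtons" is the grip in N (left out, the last holds). Time passes only in rows, so rows that do not move let the fingers close, or fill a call up. It gives the time, the measured TCP pose, the force and the opening at its end, in the units of the state.
- manip.read_state(): the state, without advancing time (a new reading comes with each control period).
- manip.grab_frame(name): name is "scene" or "top"; returns (picture, depth): 480x640x3 uint8, red, green, blue; 480x640 float32, m along the optical axis (not along the pixel's ray), 0 where there is no reading.
- manip.camera_params(name): a dict with "mtx" (3x3 intrinsics, pixels), "R" (3x3) and "t" (3): a world point X has camera coordinates R X + t. Camera axes: x right, y down, z forward; pixel columns grow to the right and rows downward; lengths in m; the calibration is good to about 2 mm. A picture is of the moment at which its call begins. camera_params takes no time and is no camera call.
- manip.job_done(): hands the job in, once; it reports no verdict.
The state is a dict: "clock": time; "joints": joint angles; "dq": joint speeds; "joint_efforts": joint torques, N m; "eef_pos": TCP position; "tcp_rot": TCP orientation; "contact_force": force on the tool from outside, world axes, zero at the start; "torque": the same for the moment, N m; "opening": opening from 0.0 (shut) to 1.0 (fully open).
Only numpy, scipy, OpenCV 4.12 (cv2) and the standard library are available. Lean on these libraries where they do the work, as an engineer would, in place of code of your own. Each camera call takes 0.05 s, during which the arm holds its last target.

### The job

Lift the hinged cover flap of the white air filter box by its bar handle and leave it standing open, then draw the filter plate (the mesh one with the grip tab, not the solid blanking plate beside it) up out of its slot and show it to the upright light board: hold it upright and square to the lit face, its middle in front of the middle of the face and about 5 cm away, without touching the board. The program finishes while still holding the plate there in the gripper, still; leave the blanking plate in its slot and everything else on the bench where it stands.

Things in the scene. Friction and masses are not known exactly. Their poses are not given: they have to be found in the camera images.
- airbox: air filter box fixed to the bench: white open-topped housing 200 (x) x 130 (y) x 115 mm high, walls and floor 5 mm; origin at the centre of its underside, z up. Two slots for plates standing parallel to y, at x = -35 and +35 mm: end guides only (60 mm high, 12 mm channel, free between y = -44 and 44). Hinge of the cover flap on the rim at x = +100 mm
- flap (a joint): opening angle of the cover flap, rad: 0 shut flat on the box, positive lifts its free (-x) edge up and over towards the box's +x side, about 1.57 upright, stop at 1.9. It starts shut or slightly ajar. Stiff hinge: it stays at any angle where it is left; lifting by the handle takes about 3 N
- flap_hinge (a point): point on the hinge line, middle of its length (box x = 100, y = 0, z = 115.5 mm). The flap is 200 x 130 x 8 mm. This point's axes turn with the flap: when shut they are the box's axes; the flap then extends along -x from here
- flap_handle (a point): middle of the flap's steel bar handle: bar parallel to the hinge (box y), about 10 mm thick, 65 mm long, on two end posts, 35 mm off the flap's outer face; at x = -190, y = 0, z = +43 mm from flap_hinge in the flap's axes. Pinch the bar across; it can turn between the fingers as the flap swings
- filter: filter plate, loose under the flap in either slot: grey frame with see-through steel mesh, 8 thick (x) x 100 wide (y) x 80 mm high (z), and a grip tab on top, 10 thick x 44 wide, from z = 80 to 104 mm. Origin at the centre of its lower edge; stands on the box floor, 5 mm above the bench; about 0.1 kg
- filter_middle (a point): middle of the filter plate's mesh face, 40 mm above the plate's origin; axes as the plate's
- blank: blanking plate in the other slot: solid grey, 8 x 100 x 80 mm, no tab; origin at the centre of its lower edge. Stays where it is
- board: light board, fixed to the bench: upright panel 160 wide (its y) x 150 mm high on a low foot, from 40 to 190 mm above the bench, 20 mm thick; origin on the bench under it, z up. The lit white face looks along its -x; the foot (12 mm high) reaches at most 10 mm in front of that face
- board_face (a point): middle of the lit face, 115 mm above the bench; axes as the board's: -x points straight out of the face, y runs across it, z up
- dish: bystander: stack of one clear dish and its lid, diameter 90, height 28 mm; origin at the centre of its underside
- vial: bystander: small glass vial, diameter 28, height 50 mm; origin at the centre of its underside
- rack: bystander: black block of small capped vials, 80 x 200 x 55 high mm; origin at the centre of its underside
- reagent: bystander: glass reagent bottle, diameter 74, height 170 mm; origin at the centre of its underside
- pot: bystander: black open waste pot, diameter 90, height 120 mm; origin at the centre of its underside
- tipbox: bystander: pipette-tip box with clear lid, 85 x 120 x 62 high mm; origin at the centre of its underside
- jar: bystander: glass jar with lid, diameter 72, height 90 mm; origin at the centre of its underside
Things that resemble listed ones, but are neither listed nor needed, are in the scene too. Leave any pink or turquoise look-alike of the airbox alone.

How it is judged:
On the way, in this order (a step that is already met when the one before it is completed fails the run):
1. the flap is open (past about 70 degrees) while the filter plate still stands in its slot (value of joint flap above 1.2 rad and z of filter in the frame of airbox below 0.03 m), for 0.2 s.
2. the filter plate is drawn clear above the box, held by the fingers (z of filter in the frame of airbox above 0.112 m and contact force between the fingers and filter above 1 N), for 0.1 s.
At the end, for the whole second after the job is handed in: the fingers alone hold the filter plate still, upright and square to the lit face within 15 degrees, its middle 20 to 85 mm before the face and within 30 mm of its middle sideways and in height, not touching the board; flap open past 1.2 rad; blanking plate within 20 mm of its start (contact force between the fingers and filter above 1 N and x of filter_middle in the frame of board_face between -0.085 and -0.02 m and y of filter_middle in the frame of board_face between -0.03 and 0.03 m and z of filter_middle in the frame of board_face between -0.03 and 0.03 m and angle between the x axis of filter and the x axis of board, either way round below 0.26 rad and angle between filter's own z axis and vertical below 0.26 rad and contact force between filter and board below 0.1 N and contact force between filter and airbox below 0.1 N and linear speed of filter below 0.02 m/s and value of joint flap above 1.2 rad and distance of blank from where it was at the start of the episode below 0.02 m); the arm keeps its last pose, push and grip.
It fails at once if the filter plate is knocked against the light board (contact force between filter and board above 2 N).
It fails at once if the blanking plate is drawn out (distance of blank from where it was at the start of the episode above 0.03 m).
It fails at once if a bystander is pushed away (over 30 mm) or knocked over (distance of any of dish, vial, rack, reagent, pot, tipbox, jar from where it was at the start of the episode above 0.03 m or angle between any of dish, vial, rack, reagent, pot, tipbox, jar's own z axis and vertical above 0.5 rad).
It also fails if it takes over 58 s, if anything falls off the work surface, if the arm or the gripper's body presses on something with over 40 N, if the wrist force passes 120 N, or if a joint passes its speed limit or range.

## Working session

There is one attempt and no reset: what is moved stays moved. The work goes in short steps, Python scripts to look and compute and a tool call to move; the robot and the scene stay as the last step left them, time stands still between calls to the robot, and variables do not carry over. Pictures are saved under pics/ and viewed, and the job is handed in when it is done.

Besides the shell and the picture viewer there is one more tool, called after "Request:" by a JSON object that holds its "api" and its "payload". carry_out: Moves the arm, as the interface text tells. Its arguments: {"type":"object","properties":{"increments":{"type":"string"},"newtons":{"type":"number"}},"required":["increments"]}

```bash
ls; mkdir -p pics
python3 - <<'E'
from station import manip
import cv2,numpy as np
for n in ("scene","top"):
    p,d=manip.grab_frame(n)
    cv2.imwrite(f"pics/{n}0.png",p[:,:,::-1]); np.save(f"{n}0.npy",d); c=manip.camera_params(n)
    print(n,c, (-np.array(c["R"]).T@np.array(c["t"])))
print(manip.read_state())
E
```

```text
pics
scene {'mtx': array([[608.3896638 ,   0.        , 333.13681437],
       [  0.        , 608.3896638 , 244.61237369],
       [  0.        ,   0.        ,   1.        ]]), 'R': array([[-0.91013397,  0.41397149,  0.01684516],
       [ 0.31654708,  0.7210237 , -0.61637876],
       [-0.26730899, -0.55565496, -0.78726963]]), 't': array([ 0.45150082, -0.15650336,  1.94506698])} [0.98040081 1.00672029 1.42722121]
top {'mtx': array([[583.85751351,   0.        , 321.81367796],
       [  0.        , 583.85751351, 241.92505479],
       [  0.        ,   0.        ,   1.        ]]), 'R': array([[ 7.10834061e-02, -9.97469916e-01,  9.56952611e-04],
       [-9.70478922e-01, -6.93815359e-02, -2.30991046e-01],
       [ 2.30473015e-01,  1.54909280e-02, -9.72955405e-01]]), 't': array([0.06101721, 0.5459185 , 1.23455195])} [0.24093418 0.07961514 1.32720789]
{'clock': 0.1, 'joints': array([ 1.12420738,  0.62925977,  0.0384049 ,  1.51826239, -0.02698283,
        0.99630608, -0.01998512]), 'dq': array([-0.00081427, -0.00147595, -0.00052493, -0.00125525,  0.00075815,
        0.00061614, -0.00128922]), 'joint_efforts': array([ 3.33248820e-03, -5.64524961e+01,  1.23061202e+00, -1.93969560e+01,
        1.13346180e-02,  5.51014396e-03,  2.61052764e-05]), 'eef_pos': array([ 0.24142067, -0.60292537,  0.24447812]), 'tcp_rot': array([ 0.58509398,  0.39666309,  0.58610393, -0.39598689]), 'contact_force': array([ 0.12485679,  0.4135264 , -0.00268695]), 'torque': array([ 0.03944058, -0.01707013, -0.03031806]), 'opening': 0.9992896628432867}
```

```bash
ls pics
```

```text
scene0.png
top0.png
```

View pics/scene0.png

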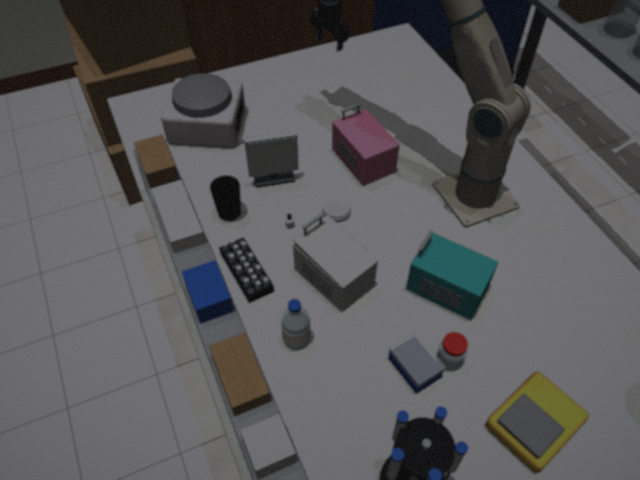

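View pics/top0.png

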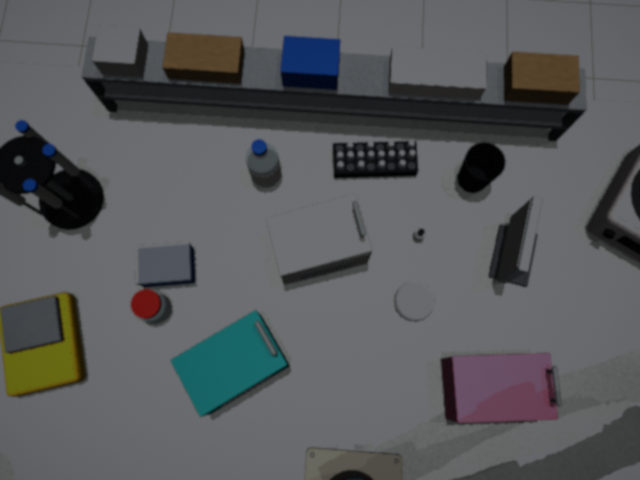

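Run:
```python
import cv2,numpy as np
s=cv2.imread("pics/scene0.png");t=cv2.imread("pics/top0.png")
def g(a): return np.clip(255*(a/255.)**0.6,0,255).astype(np.uint8)
a=cv2.resize(g(s[110:310,200:400]),(600,600),interpolation=3)
cv2.imwrite("pics/z1.png",a)
a=cv2.resize(g(t[180:300,250:570]),(800,300),interpolation=3)
b=cv2.resize(g(s[120:200,200:360]),(800,400)[:2],interpolation=3)[:300]
cv2.imwrite("pics/z2.png",np.vstack([a,b]))
```

```text
(no output)
```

View pics/z1.png

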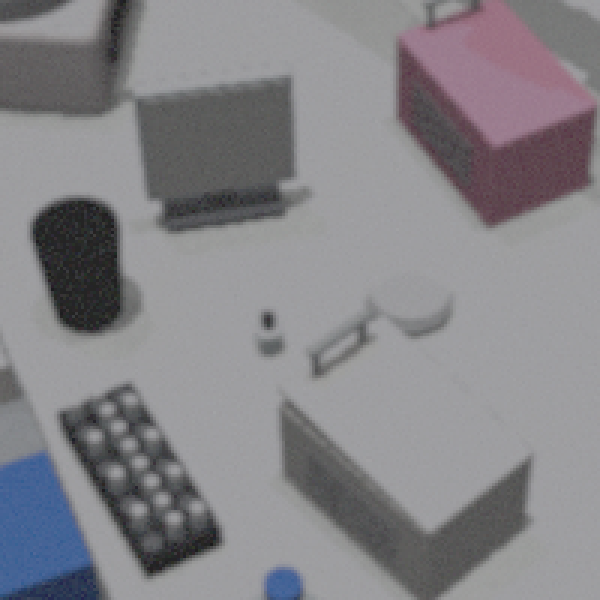

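View pics/z2.png

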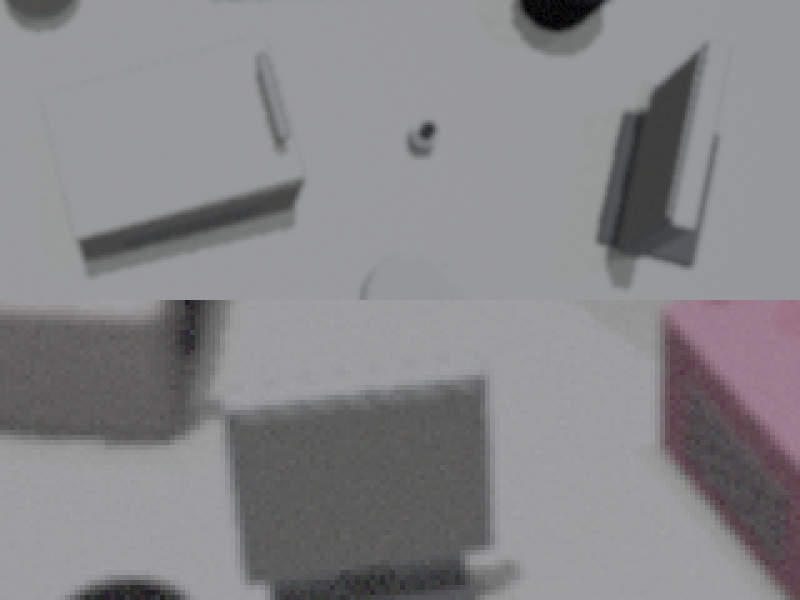

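```bash
cat > h.py <<'E'
import cv2,numpy as np
from station import manip
C={n:manip.camera_params(n) for n in("scene","top")}
def cast(n,u,v,z):
    c=C[n];R=np.array(c["R"]);t=np.array(c["t"]);o=-R.T@t
    d=R.T@np.linalg.inv(c["mtx"])@np.array([u,v,1.]); s=(z-o[2])/d[2]; return o+s*d
def proj(n,X):
    c=C[n];q=c["mtx"]@(np.array(c["R"])@np.asarray(X)+c["t"]);return q[:2]/q[2]
def tri(a,b):  # a,b=(name,u,v)
    A=[];B=[]
    for n,u,v in(a,b):
        c=C[n];R=np.array(c["R"]);o=-R.T@c["t"];d=R.T@np.linalg.inv(c["mtx"])@np.array([u,v,1.]);d/=np.linalg.norm(d)
        P=np.eye(3)-np.outer(d,d);A.append(P);B.append(P@o)
    X=np.linalg.lstsq(np.vstack(A),np.hstack(B),rcond=None)[0]
    return X,[np.linalg.norm(P@X-b) for P,b in zip(A,B)]
def cloud(n,d):
    c=C[n];R=np.array(c["R"]);v,u=np.mgrid[:480,:640];K=c["mtx"]
    p=np.stack([(u-K[0,2])/K[0,0]*d,(v-K[1,2])/K[1,1]*d,d],-1)
    return (p-c["t"])@R
E
python3 - <<'E'
from h import *
for n,boxes in (("top",[(495,190,545,290)]),("scene",[(240,130,305,190)])):
    d=np.load(n+"0.npy"); P=cloud(n,d)
    for (a,b,c,e) in boxes:
        Q=P[b:e,a:c].reshape(-1,3); ok=d[b:e,a:c].ravel()>0; Q=Q[ok]
        F=Q[(Q[:,2]>.05)&(Q[:,2]<.18)]; 
        print(n,len(F))
        x,y,w,h=0,0,0,0
        # vertical plane fit with ransac-ish via cv2.fitLine
        l=cv2.fitLine(F[:,:2].astype(np.float32),cv2.DIST_HUBER,0,.001,.001).ravel();print("line",l, F.min(0),F.max(0))
        nrm=np.array([-l[1],l[0]]); nrm*=np.sign(nrm[1]); r=(F[:,:2]-l[2:])@nrm; print(np.percentile(r,[5,50,95]))
        al=(F[:,:2]-l[2:])@l[:2]; print("al",np.percentile(al,[.5,50,99.5]))
        for zz in((.006,.02),(.18,.2)):
            f=Q[(Q[:,2]>zz[0])&(Q[:,2]<zz[1])]; r=(f[:,:2]-l[2:])@nrm; al=(f[:,:2]-l[2:])@l[:2]; print(zz,len(f),np.percentile(r,[1,5,50,95,99]),np.percentile(al,[1,5,50,95,99]),np.median(f[:,2]))
E
```

```text
top 1276
line [ 0.9811448  -0.19327429  0.562488   -0.3072034 ] [ 0.47970862 -0.32626083  0.05015922] [ 0.64020776 -0.29170108  0.17999711]
[-1.09720718e-02 -4.24267928e-05  1.19393797e-03]
al [-0.08064568 -0.01404959  0.07719908]
(0.006, 0.02) 654 [-0.09329207 -0.07868506 -0.00707114  0.00862955  0.01042324] [-0.06556941 -0.06348881 -0.00414817  0.06155234  0.13005025] 0.011967215122918502
(0.18, 0.2) 907 [-0.02139819 -0.02007145 -0.0093147  -0.00015872  0.00075607] [-0.07957834 -0.07335898 -0.0034496   0.0698604   0.07696464] 0.1895144415584555
scene 1592
line [ 0.9798479  -0.19974501  0.5773323  -0.30955055] [ 0.48151789 -0.3454052   0.05012462] [ 0.69824491 -0.22490174  0.17999219]
[-5.99891050e-03  3.80633485e-05  5.77325175e-03]
al [-0.09356923 -0.01314977  0.06529526]
(0.006, 0.02) 536 [-0.25349332 -0.22275918 -0.00837656  0.02002702  0.03561502] [-0.14134567 -0.12038823 -0.01661161  0.06853315  0.08354443] 0.01088188468179516
(0.18, 0.2) 388 [-0.02231497 -0.01876093 -0.00474243  0.00436408  0.00713858] [-0.09212895 -0.08565808 -0.01280405  0.05724818  0.0645436 ] 0.18934561139106898
```

Run:
```python
from h import *
# foot corners
l=np.array([.98115,-.19327]);o=np.array([.5625,-.3072]);n=np.array([.19327,.98115])
for u,v in((500,224),(490,277),(527,286),(536,233)):
    X=cast("top",u,v,.012);print("foot",X,(X[:2]-o)@l,(X[:2]-o)@n)
d=np.load("top0.npy");P=cloud("top",d); img=cv2.imread("pics/top0.png")
m=(P[...,2]>.105)&(P[...,2]<.175)&(d>0);m[:,:240]=0;m[:,390:]=0;m[:180]=0;m[300:]=0
Q=P[m]; top=Q[Q[:,2]<.14]
A=np.c_[top[:,:2],np.ones(len(top))];co=np.linalg.lstsq(A,top[:,2],rcond=None)[0];print("plane z",co,np.median(top[:,2]))
r=cv2.minAreaRect(top[:,:2].astype(np.float32));print(r,cv2.boxPoints(r))
hd=Q[Q[:,2]>.145];print("handle",len(hd),hd.min(0),hd.max(0),hd.mean(0)); print(cv2.minAreaRect(hd[:,:2].astype(np.float32)))
print(np.percentile(hd[:,2],[5,50,95]))
d=np.load("scene0.npy");P=cloud("scene",d)
m=(P[...,2]>.105)&(P[...,2]<.18)&(d>0);m[:,:285]=0;m[:,385:]=0;m[:200]=0;m[310:]=0
Q=P[m]; top=Q[Q[:,2]<.14]
print(cv2.minAreaRect(top[:,:2].astype(np.float32)))
A=np.c_[top[:,:2],np.ones(len(top))];co=np.linalg.lstsq(A,top[:,2],rcond=None)[0];print("plane z",co,np.median(top[:,2]))
hd=Q[Q[:,2]>.148];print("handle",len(hd),hd.min(0),hd.max(0),hd.mean(0)); print(cv2.minAreaRect(hd[:,:2].astype(np.float32)))
```

```text
foot [ 0.62499482 -0.31102894  0.012     ] 0.0620568128865089 0.008321611502780343
foot [ 0.49775941 -0.28834055  0.012     ] -0.06716519704533433 0.005991533961876277
foot [ 0.4829629  -0.37243146  0.012     ] -0.06543054063330991 -0.07937398417098862
foot [ 0.60925251 -0.39453942  0.012     ] 0.06275131095301739 -0.07665721199268961
plane z [ 0.05123983 -0.05978916  0.11057473] 0.13155520401015786
((0.5420689582824707, 0.10852020978927612), (0.13221469521522522, 0.19961680471897125), 18.575910568237305) [[ 0.44761062  0.18206963]
 [ 0.51120067 -0.00714763]
 [ 0.6365273   0.03497079]
 [ 0.57293725  0.22418804]]
handle 27 [ 0.5143292  -0.0042942   0.14507959] [0.63214191 0.05611923 0.17484311] [0.56686259 0.02577223 0.14998898]
((0.5691521167755127, 0.029009759426116943), (0.1236446350812912, 0.028366491198539734), 18.751346588134766)
[0.1450835  0.14595956 0.17440326]
((0.6123830080032349, 0.13245828449726105), (0.28243422508239746, 0.2031942456960678), 17.052082061767578)
plane z [-0.02280456 -0.0831791   0.15290566] 0.13089159215121407
handle 215 [0.52657287 0.00660045 0.14800138] [0.73328515 0.26618255 0.17993871] [0.66258043 0.16803724 0.1695533 ]
((0.6399682760238647, 0.12450335919857025), (0.32458990812301636, 0.06040089204907417), 53.312957763671875)
```

Run:
```python
from h import *
t=cv2.imread("pics/top0.png");s=cv2.imread("pics/scene0.png")
H=np.array([.5697,.0264,.172]);b=np.array([.948,.3186,0])
for k in(-.0325,0,.0325):
    print(proj("top",H+k*b),proj("scene",H+k*b))
def g(a): return np.clip(255*(a/255.)**0.5,0,255).astype(np.uint8)
cv2.imwrite("pics/z3.png",np.hstack([cv2.resize(g(t[195:245,340:380]),(400,500),interpolation=0),cv2.resize(g(s[205:245,295:335]),(400,400),interpolation=0).__class__(0) if 0 else cv2.resize(g(s[200:250,295:335]),(400,500),interpolation=0)]))
```

```text
[362.71673506 233.15159826] [322.33228884 215.09895052]
[358.50577862 218.29368279] [313.44248177 221.2247013 ]
[354.34552282 203.6146592 ] [304.3999622  227.45568256]
```

View pics/z3.png

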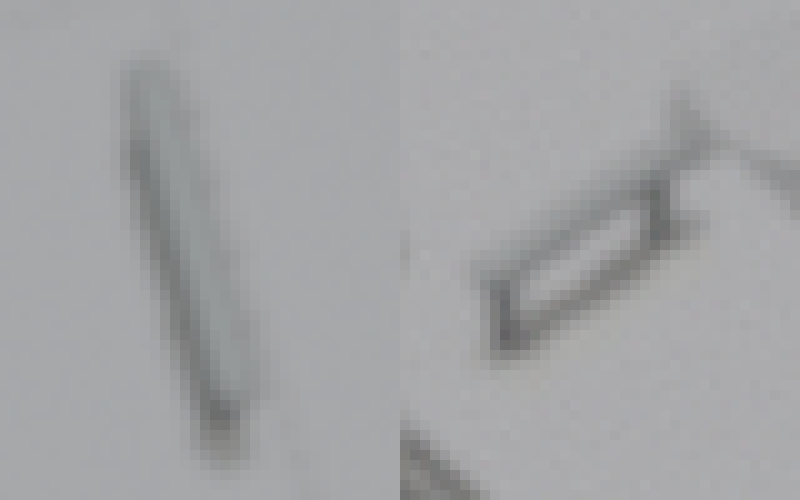

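```bash
cat >> h.py <<'E'
from scipy.spatial.transform import Rotation as Ro
def st():
    s=manip.read_state();w,x,y,z=s["tcp_rot"];return s,np.array(s["eef_pos"]),Ro.from_quat([x,y,z,w]).as_matrix()
def plan(tgt,yaw,verbose=1):
    s,p,R=st(); zt=np.array([np.cos(yaw),np.sin(yaw),0]);xt=np.array([0,0,-1.]);Rt=np.c_[xt,np.cross(zt,xt),zt]
    d=R.T@(np.asarray(tgt)-p)/.03; r=Ro.from_matrix(R.T@Rt).as_rotvec()/.1
    print("t",round(s["clock"],2),"pos",p.round(4),"yaw",np.degrees(np.arctan2(R[1,2],R[0,2])).round(1),"open",round(s["opening"],3),"F",np.round(s["contact_force"],1),"j",np.round(s["joints"],2))
    print("units: shift",d.round(2),"turn",r.round(2),"maxrows",np.abs(d).max().round(1))
E
python3 - <<'E'
from h import *
c=tri(("top",359,218.3),("scene",314.5,220.7));print(c)
for e,f in (((355,201.5),(305,227)),((363,235),(324,214))): print(tri(("top",*e),("scene",*f)))
plan((.5697,.0264,.27),np.radians(-71.4))
P=cloud("top",np.load("top0.npy"))
for nm,u,v in(("vial",421,232),("dish",414,300),("pot",485,160),("pinkhandle",556,385),("pink",500,388),("rack",375,158)):
    q=P[v-4:v+5,u-4:u+5].reshape(-1,3);print(nm,np.median(q,0).round(3),q[:,2].max().round(3))
E
```

```text
(array([0.5679982 , 0.02638249, 0.17415755]), [np.float64(0.0014104193403307575), np.float64(0.0014104193403309396)])
(array([0.60156392, 0.0374782 , 0.17672534]), [np.float64(0.002573704552158779), np.float64(0.002573704552157807)])
(array([0.53416869, 0.01563476, 0.17416506]), [np.float64(0.0004069482840680128), np.float64(0.0004069482840677375)])
t 0.1 pos [ 0.2414 -0.6029  0.2445] yaw -68.2 open 0.999 F [ 0.1  0.4 -0. ] j [ 1.12  0.63  0.04  1.52 -0.03  1.   -0.02]
units: shift [ -0.82  17.96 -15.41] turn [ 0.56 -0.02  0.  ] maxrows 18.0
vial [ 0.584 -0.122  0.042] 0.057
dish [ 0.43  -0.115  0.028] 0.036
pot [ 0.767 -0.266  0.048] 0.071
pinkhandle [ 0.265 -0.377  0.162] 0.167
pink [ 0.252 -0.278  0.124] 0.131
rack [ 0.757 -0.011  0.034] 1.327
```

Request:
{"api": "carry_out", "payload": {"increments": "1 -0.3 0.9 -0.77 0.3 0 0;1 -0.3 0.9 -0.77 0.3 0 0;1 0 0.9 -0.77 0 0 0;1 0 0.9 -0.77 0 0 0;1 0 0.9 -0.77 0 0 0;1 0 0.9 -0.77 0 0 0;1 0 0.9 -0.77 0 0 0;1 0 0.9 -0.77 0 0 0;1 0 0.9 -0.77 0 0 0;1 0 0.9 -0.77 0 0 0", "newtons": 40}}

```text
clock: 0.93
eef_pos: [0.4217, -0.2931, 0.2572]
tcp_rot: [0.565, 0.419, 0.572, -0.422]
contact_force: [1.6, -1.1, 0.4]
opening: 0.997
```

```bash
python3 -c "
from h import *
plan((.569,.0264,.27),np.radians(-71.6))"
```

```text
t 0.93 pos [ 0.4217 -0.2931  0.2572] yaw -72.9 open 0.997 F [ 1.6 -1.1  0.4] j [ 0.52  0.42  0.04  1.87 -0.02  0.86 -0.7 ]
units: shift [-0.46  7.82 -8.74] turn [-0.23 -0.05  0.09] maxrows 8.7
```

Request:
{"api": "carry_out", "payload": {"increments": "1 -0.1 0.8 -0.9 -0.1 0 0;1 -0.1 0.8 -0.9 0 0 0;1 -0.1 0.8 -0.9 0 0 0;1 0 0.8 -0.9 0 0 0;1 0 0.8 -0.9 0 0 0;1 0 0.8 -0.9 0 0 0;1 0 0.8 -0.9 0 0 0;1 0 0.8 -0.9 0 0 0;1 0 0.8 -0.9 0 0 0;1 0 0.4 -0.4 0 0 0"}}

```text
clock: 1.77
eef_pos: [0.566, 0.0411, 0.2633]
tcp_rot: [0.567, 0.414, 0.577, -0.417]
contact_force: [-0.3, -0.9, 0.5]
opening: 1.0
```

```bash
python3 -c "
from h import *
plan((.569,.0264,.168),np.radians(-71.6))"
```

```text
t 1.77 pos [0.566  0.0411 0.2633] yaw -72.0 open 1.0 F [-0.3 -0.9  0.5] j [-0.11  0.49 -0.02  1.72  0.    0.94 -1.38]
units: shift [ 3.17 -0.02  0.53] turn [-0.07 -0.09  0.11] maxrows 3.2
```

Request:
{"api": "carry_out", "payload": {"increments": "1 0 0 0.5 0 -0.1 0.1;1 0.5 0 0.1 0 0 0;1 0.5 0 0 0 0 0;1 0.5 0 0 0 0 0;1 0.3 0 0 0 0 0;1 0 0 0 0 0 0;1 0 0 0 0 0 0;1 0 0 0 0 0 0;1 0 0 0 0 0 0;1 0 0 0 0 0 0"}}

```text
clock: 2.6
eef_pos: [0.5736, 0.029, 0.2067]
tcp_rot: [0.575, 0.413, 0.574, -0.412]
contact_force: [0.1, -0.3, -0.2]
opening: 0.999
```

```bash
python3 -c "
from h import *
plan((.569,.0264,.168),np.radians(-71.6))
for n in('scene','top'):
    p,d=manip.grab_frame(n);cv2.imwrite('pics/%s1.png'%n,p[:,:,::-1])
    u,v=map(int,proj(n,(.569,.03,.17)));a=p[v-60:v+60,u-60:u+60,::-1];cv2.imwrite('pics/%s1z.png'%n,cv2.resize(np.clip(255*(a/255.)**.6,0,255).astype(np.uint8),(400,400)))
a=np.hstack([cv2.imread('pics/scene1z.png'),cv2.imread('pics/top1z.png')]);cv2.imwrite('pics/a1.png',a)
"
```

```text
t 2.6 pos [0.5736 0.029  0.2067] yaw -71.4 open 0.999 F [ 0.1 -0.3 -0.2] j [-0.09  0.56 -0.02  1.78  0.01  0.8  -1.36]
units: shift [ 1.29 -0.17  0.03] turn [ 0.04  0.   -0.01] maxrows 1.3
```

View pics/a1.png

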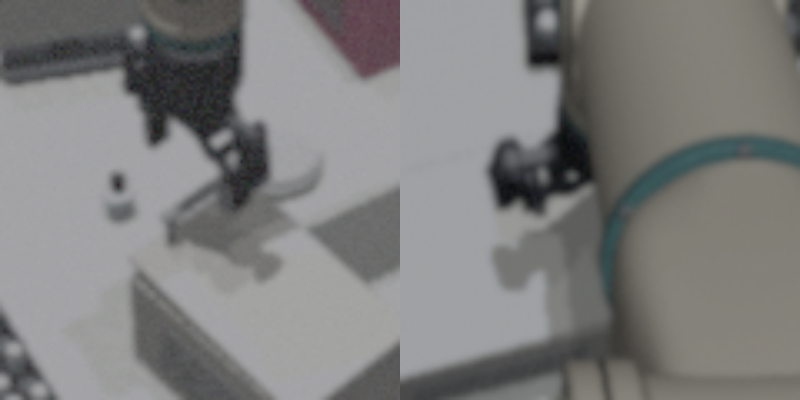

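Request:
{"api": "carry_out", "payload": {"increments": "1 0.4 -0.1 0 0 0 0;1 0.4 -0.1 0 0 0 0;1 0.4 0 0 0 0 0;1 0.1 0 0 0 0 0;0 0 0 0 0 0 0;0 0 0 0 0 0 0;0 0 0 0 0 0 0;0 0 0 0 0 0 0;0 0 0 0 0 0 0;0 0 0 0 0 0 0"}}

```text
clock: 3.53
eef_pos: [0.572, 0.0278, 0.1722]
tcp_rot: [0.578, 0.415, 0.571, -0.409]
contact_force: [-0.6, -0.2, -0.2]
opening: 0.144
```

```bash
python3 -c "
from h import *
plan((.569,.0264,.168),np.radians(-71.6))
for n in('scene','top'):
    p,d=manip.grab_frame(n);cv2.imwrite('pics/%s2.png'%n,p[:,:,::-1])
    u,v=map(int,proj(n,(.569,.03,.17)));a=p[v-40:v+40,u-40:u+40,::-1];cv2.imwrite('pics/%s2z.png'%n,cv2.resize(np.clip(255*(a/255.)**.6,0,255).astype(np.uint8),(400,400)))
a=np.hstack([cv2.imread('pics/scene2z.png'),cv2.imread('pics/top2z.png')]);cv2.imwrite('pics/a2.png',a)
"
```

```text
t 3.53 pos [0.572  0.0278 0.1722] yaw -71.3 open 0.144 F [-0.6 -0.2 -0.2] j [-0.09  0.6  -0.02  1.82  0.02  0.7  -1.36]
units: shift [ 0.14 -0.11  0.01] turn [ 0.05  0.03 -0.12] maxrows 0.1
```

View pics/a2.png

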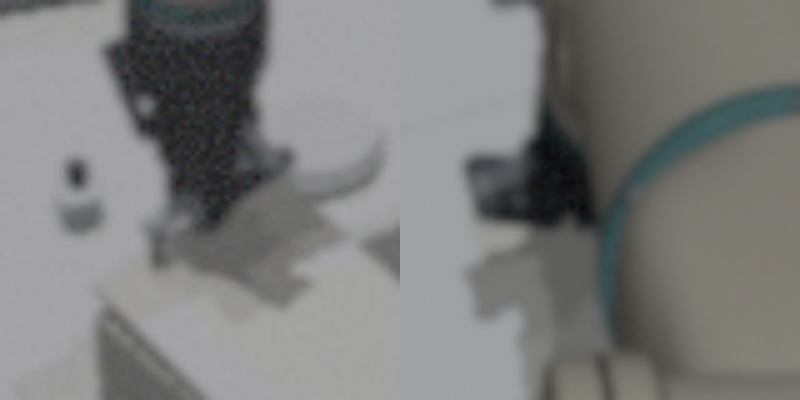

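Request:
{"api": "carry_out", "payload": {"increments": "0 0 0 0 0 0 0;0 -0.64 0 -0.23 0 0 0;0 -0.61 0 -0.30 0 0 0;0 -0.58 0 -0.36 0 0 0;0 -0.54 0 -0.42 0 0 0;0 -0.49 0 -0.47 0 0 0;0 -0.44 0 -0.52 0 0 0;0 -0.38 0 -0.56 0 0 0;0 -0.32 0 -0.60 0 0 0;0 0 0 0 0 0 0"}}

```text
clock: 4.47
eef_pos: [0.5393, 0.1251, 0.2933]
tcp_rot: [0.58, 0.415, 0.568, -0.411]
contact_force: [-1.7, 1.1, -1.6]
opening: 0.11
```

```bash
cat > arc.py <<'E'
from h import *
s,p,R=st()
h=np.array([.5103,.2031]);bx=np.array([-.3165,.9486]) 
def rel(q): return np.array([-(q[:2]-h)@bx,q[2]+.005-.1155,(q[:2]-h)@np.array([.9486,.3165])])
r=rel(p);print("rel",r.round(4),"radius",np.hypot(r[0],r[1]).round(4),"phi",np.degrees(np.arctan2(r[1],r[0])).round(1))
plan(p,np.radians(-71.6))
E
python3 arc.py
```

```text
rel [0.0832 0.1828 0.0029] radius 0.2008 phi 65.5
t 4.47 pos [0.5393 0.1251 0.2933] yaw -71.5 open 0.11 F [-1.7  1.1 -1.6] j [-0.27  0.43 -0.01  1.74  0.02  0.96 -1.55]
units: shift [0. 0. 0.] turn [ 0.02  0.1  -0.15] maxrows 0.0
```

Request:
{"api": "carry_out", "payload": {"increments": "0 -0.25 0 -0.63 0 0 0;0 -0.18 0 -0.65 0 0 0;0 -0.11 0 -0.67 0 0 0;0 -0.04 0 -0.68 0 0 0;0 0.03 0 -0.68 0 0 0;0 0.10 0 -0.67 0 0 0;0 0.17 0 -0.66 0 0 0;0 0.1 0 -0.3 0 0 0;0 0 0 0 0 0 0;0 0 0 0 0 0 0"}}

```text
clock: 5.3
eef_pos: [0.4959, 0.2546, 0.3026]
tcp_rot: [0.585, 0.414, 0.56, -0.416]
contact_force: [-0.9, -1.1, 4.0]
opening: 0.109
```

```bash
python3 arc.py; python3 -c "
from h import *
for n in('scene','top'):
    p,d=manip.grab_frame(n);cv2.imwrite('pics/%s3.png'%n,p[:,:,::-1])
"
```

```text
rel [-0.0534  0.1921  0.0026] radius 0.1993 phi 105.5
t 5.3 pos [0.4959 0.2546 0.3026] yaw -72.0 open 0.109 F [-0.9 -1.1  4. ] j [-0.53  0.43 -0.03  1.72  0.05  0.99 -1.84]
units: shift [0. 0. 0.] turn [-0.06  0.3  -0.19] maxrows 0.0
```

View pics/scene3.png

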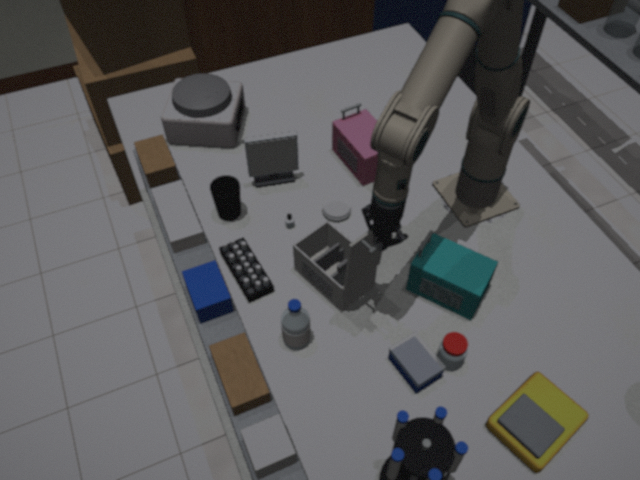

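Request:
{"api": "carry_out", "payload": {"increments": "0.35 0 0 0 0 0 0;0.35 0 0 0 0 0 0;0.35 0 0 0 0 0 0;0.35 0 0 0 0 0 0;0.35 -0.4 0 0 0 0.1 -0.1;0.35 -0.8 0 0 0 0.1 -0.1;0.35 -0.8 0 0 0 0 0;0.35 -0.8 0 0 0 0 0;0.35 -0.4 0 0 0 0 0;0.35 0 0 0 0 0 0"}}

```text
clock: 6.23
eef_pos: [0.4966, 0.2485, 0.3984]
tcp_rot: [0.571, 0.413, 0.568, -0.425]
contact_force: [0.1, 0.3, -0.2]
opening: 0.349
```

```bash
python3 arc.py
```

```text
rel [-0.0474  0.2879  0.0014] radius 0.2917 phi 99.3
t 6.23 pos [0.4966 0.2485 0.3984] yaw -72.7 open 0.349 F [ 0.1  0.3 -0.2] j [-0.5   0.36 -0.03  1.54  0.02  1.25 -1.8 ]
units: shift [0. 0. 0.] turn [-0.19  0.12  0.11] maxrows 0.0
```

Request:
{"api": "carry_out", "payload": {"increments": "0.5 0 0 0.8 -0.1 0.1 0.1;0.5 0 0 0.8 -0.1 0 0;0.5 0 0 0.8 0 0 0;0.5 0 0 0.8 0 0 0;0.5 0 0 0.8 0 0 0;0.5 0 0 0.8 0 0 0;0.5 0 0 0.8 0 0 0;0.5 0 0 0.8 0 0 0;0.5 0 -0.8 0.8 0 0 0;0.5 0 -0.8 0.8 0 0 0"}}

```text
clock: 7.07
eef_pos: [0.5283, 0.0016, 0.3876]
tcp_rot: [0.573, 0.408, 0.58, -0.411]
contact_force: [0.3, -0.6, 0.2]
opening: 0.503
```

```bash
python3 arc.py; python3 -c "
from h import *
for n in('scene','top'):
    p,d=manip.grab_frame(n);cv2.imwrite('pics/%s4.png'%n,p[:,:,::-1]);np.save(n+'4.npy',d)
    u,v=map(int,proj(n,(.542,.1085,.1)));a=p[v-60:v+60,u-60:u+60,::-1];cv2.imwrite('pics/%s4z.png'%n,cv2.resize(np.clip(255*(a/255.)**.6,0,255).astype(np.uint8),(600,600)));print(u-60,v-60)
"
```

```text
rel [ 0.1968  0.2771 -0.0467] radius 0.3399 phi 54.6
t 7.07 pos [0.5283 0.0016 0.3876] yaw -70.8 open 0.503 F [ 0.3 -0.6  0.2] j [-0.09  0.32  0.04  1.63 -0.02  1.2  -1.27]
units: shift [0. 0. 0.] turn [ 0.14 -0.04  0.09] maxrows 0.0
274 196
257 176
```

View pics/scene4z.png

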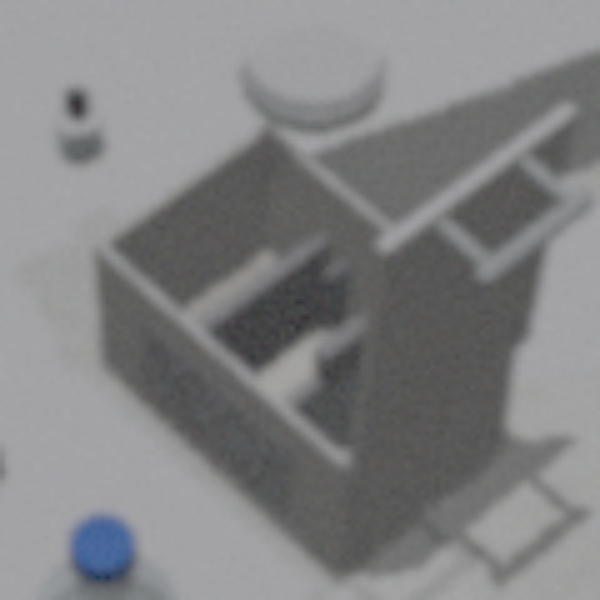

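View pics/top4z.png

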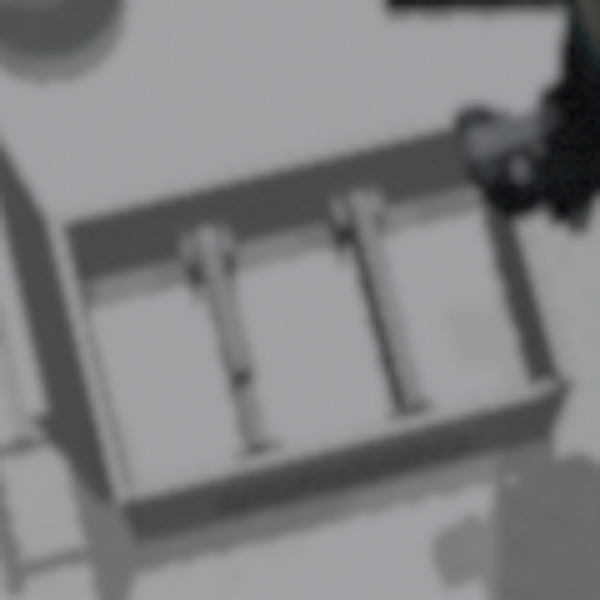

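```bash
python3 - <<'E'
from h import *
h=np.array([.5103,.2031]);bx=np.array([-.3165,.9486]);by=np.array([.9486,.3165])
for n in("top","scene"):
    d=np.load(n+"4.npy");P=cloud(n,d);q=P.reshape(-1,3)[d.ravel()>0]
    x=(q[:,:2]-h)@bx+.1;y=(q[:,:2]-h)@by
    for lo,hi,nm in((.015,.055,"+35"),(-.055,-.015,"-35")):
        print(n,nm)
        m=(x>lo)&(x<hi)&(abs(y)<.055)&(q[:,2]>.05)&(q[:,2]<.135)
        for a in np.arange(-.05,.05,.01):
            k=m&(y>=a)&(y<a+.01)
            if k.sum(): zz=q[k,2];t=zz>np.max(zz)-.012;print(round(a+.005,3),k.sum(),zz.max().round(3),"x",np.percentile(x[k][t],[10,50,90]).round(3))
E
python3 - <<'E'
import cv2,numpy as np
t=cv2.imread("pics/top4.png");s=cv2.imread("pics/scene4.png")
g=lambda a:np.clip(255*(a/255.)**.6,0,255).astype(np.uint8)
cv2.imwrite("pics/a4.png",np.hstack([cv2.resize(g(t[215:275,285:345]),(400,400),interpolation=2),cv2.resize(g(s[235:285,300:350]),(400,400),interpolation=2)]))
E
```

```text
top +35
-0.045 35 0.089 x [0.031 0.035 0.038]
-0.035 17 0.088 x [0.032 0.035 0.038]
-0.025 27 0.112 x [0.032 0.034 0.037]
-0.015 24 0.113 x [0.031 0.034 0.038]
-0.005 22 0.113 x [0.031 0.035 0.038]
0.005 22 0.115 x [0.031 0.035 0.038]
0.015 21 0.115 x [0.031 0.035 0.039]
0.025 9 0.11 x [0.031 0.035 0.038]
0.035 17 0.09 x [0.031 0.035 0.038]
0.045 35 0.089 x [0.032 0.035 0.038]
top -35
-0.045 43 0.09 x [-0.038 -0.035 -0.032]
-0.035 22 0.089 x [-0.038 -0.035 -0.032]
-0.025 22 0.089 x [-0.038 -0.035 -0.032]
-0.015 21 0.09 x [-0.038 -0.035 -0.032]
-0.005 24 0.088 x [-0.038 -0.035 -0.032]
0.005 22 0.092 x [-0.038 -0.035 -0.032]
0.015 19 0.089 x [-0.039 -0.035 -0.032]
0.025 21 0.091 x [-0.038 -0.035 -0.032]
0.035 20 0.09 x [-0.039 -0.035 -0.032]
0.045 34 0.089 x [-0.038 -0.035 -0.032]
scene +35
-0.015 2 0.11 x [0.032 0.033 0.034]
-0.005 30 0.114 x [0.031 0.035 0.04 ]
0.005 35 0.119 x [0.032 0.038 0.041]
0.015 42 0.116 x [0.033 0.037 0.041]
0.025 41 0.114 x [0.033 0.036 0.039]
0.035 18 0.09 x [0.033 0.039 0.039]
0.045 11 0.092 x [0.033 0.038 0.041]
scene -35
-0.045 32 0.089 x [-0.039 -0.032 -0.03 ]
-0.035 26 0.09 x [-0.037 -0.033 -0.031]
-0.025 27 0.09 x [-0.037 -0.034 -0.029]
-0.015 28 0.093 x [-0.037 -0.033 -0.029]
-0.005 27 0.092 x [-0.037 -0.033 -0.028]
0.005 29 0.091 x [-0.036 -0.032 -0.03 ]
0.015 27 0.094 x [-0.037 -0.033 -0.031]
0.025 25 0.091 x [-0.036 -0.033 -0.03 ]
0.035 24 0.09 x [-0.037 -0.032 -0.029]
0.045 11 0.089 x [-0.04  -0.033 -0.03 ]
```

View pics/a4.png

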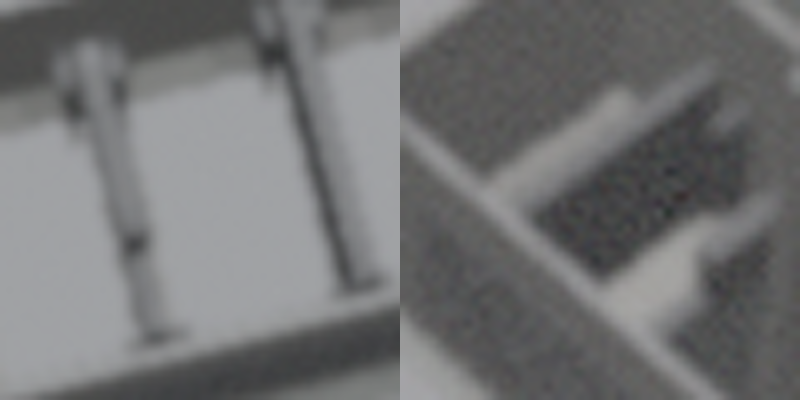

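Run:
```python
from h import *
h=np.array([.5103,.2031]);bx=np.array([-.3165,.9486]);by=np.array([.9486,.3165])
for n in("top","scene"):
    d=np.load(n+"4.npy");P=cloud(n,d);q=P.reshape(-1,3)[d.ravel()>0]
    x=(q[:,:2]-h)@bx;y=(q[:,:2]-h)@by
    m=(abs(x)<.08)&(abs(y)<.06)&(q[:,2]>.14)&(q[:,2]<.33)
    for z in np.arange(.14,.33,.02):
        k=m&(q[:,2]>=z)&(q[:,2]<z+.02)
        if k.sum():print(n,z.round(2),k.sum(),np.percentile(x[k],[2,25,50,75,98]).round(3))
plan((.5309,.1414,.28),np.radians(-71.6))
```

```text
top 0.14 52 [0.001 0.001 0.002 0.002 0.002]
top 0.16 49 [0.002 0.002 0.003 0.003 0.003]
top 0.18 50 [0.003 0.004 0.004 0.004 0.005]
top 0.2 55 [0.004 0.005 0.005 0.005 0.006]
top 0.22 58 [0.006 0.006 0.006 0.006 0.007]
top 0.24 56 [0.007 0.007 0.007 0.008 0.008]
top 0.26 66 [0.008 0.008 0.008 0.009 0.009]
top 0.28 70 [0.009 0.009 0.01  0.01  0.011]
top 0.3 710 [0.011 0.015 0.024 0.051 0.058]
top 0.32 2 [0.015 0.015 0.016 0.016 0.017]
scene 0.14 123 [0.008 0.009 0.01  0.011 0.013]
scene 0.16 121 [0.009 0.01  0.011 0.012 0.014]
scene 0.18 130 [0.01  0.011 0.012 0.013 0.014]
scene 0.2 104 [0.011 0.013 0.013 0.014 0.015]
scene 0.22 80 [0.013 0.014 0.015 0.015 0.017]
scene 0.24 122 [0.014 0.015 0.016 0.017 0.018]
scene 0.26 127 [0.014 0.016 0.017 0.018 0.019]
scene 0.28 126 [0.016 0.017 0.018 0.019 0.021]
scene 0.3 440 [0.012 0.018 0.021 0.053 0.06 ]
scene 0.32 6 [0.016 0.018 0.019 0.02  0.02 ]
t 7.17 pos [ 0.5265 -0.0039  0.3881] yaw -71.3 open 0.502 F [ 0.4  0.1 -0.1] j [-0.08  0.32  0.05  1.64 -0.01  1.2  -1.28]
units: shift [ 3.59  1.73 -4.54] turn [ 0.05 -0.01  0.12] maxrows 4.5
```

Request:
{"api": "carry_out", "payload": {"increments": "0.5 0 0.3 -0.8 0 0 0.1;0.5 0 0.3 -0.8 0 0 0;0.5 0 0.3 -0.8 0 0 0;0.5 0.2 0.3 -0.8 0 0 0;0.5 0.6 0.3 -0.8 0 0 0;0.5 0.6 0.2 -0.4 0 0 0;0.5 0.6 0 0 0 0 0;0.5 0.6 0 0 0 0 0;0.5 0 0 0 0 0 0;0.5 0 0 0 0 0 0"}}

```text
clock: 8.0
eef_pos: [0.5304, 0.1431, 0.299]
tcp_rot: [0.57, 0.413, 0.575, -0.416]
contact_force: [0.0, -0.8, 0.7]
opening: 0.498
```

```bash
python3 -c "
from h import *
plan((.5309,.1414,.096),np.radians(-71.6))"
```

```text
t 8.0 pos [0.5304 0.1431 0.299 ] yaw -71.8 open 0.498 F [ 0.  -0.8  0.7] j [-0.31  0.43 -0.01  1.72 -0.    1.   -1.57]
units: shift [6.77 0.05 0.08] turn [-0.04 -0.03  0.08] maxrows 6.8
```

Request:
{"api": "carry_out", "payload": {"increments": "0.5 0.5 0 0.1 0 0 0.1;0.5 0.5 0 0 0 0 0;0.5 0.5 0 0 0 0 0;0.5 0.5 0 0 0 0 0;0.5 0.5 0 0 0 0 0;0.5 0.5 0 0 0 0 0;0.5 0.5 0 0 0 0 0;0.5 0.5 0 0 0 0 0;0.5 0 0 0 0 0 0;0.5 0 0 0 0 0 0"}}

```text
clock: 8.83
eef_pos: [0.5394, 0.1399, 0.1833]
tcp_rot: [0.575, 0.422, 0.568, -0.411]
contact_force: [0.6, -0.2, 0.7]
opening: 0.497
```

```bash
python3 -c "
from h import *
plan((.5309,.1414,.096),np.radians(-71.6))"
```

```text
t 8.83 pos [0.5394 0.1399 0.1833] yaw -72.2 open 0.497 F [ 0.6 -0.2  0.7] j [-0.3   0.57 -0.01  1.86  0.    0.7  -1.57]
units: shift [ 2.91 -0.31 -0.13] turn [-0.11 -0.02 -0.18] maxrows 2.9
```

Request:
{"api": "carry_out", "payload": {"increments": "0.5 0 -0.3 -0.1 -0.1 0 -0.2;0.5 0.4 0 0 0 0 0;0.5 0.5 0 0 0 0 0;0.5 0.5 0 0 0 0 0;0.5 0.5 0 0 0 0 0;0.5 0.5 0 0 0 0 0;0.5 0.4 0 0 0 0 0;0.5 0 0 0 0 0 0;0.5 0 0 0 0 0 0;0.5 0 0 0 0 0 0"}}

```text
clock: 9.67
eef_pos: [0.5349, 0.1428, 0.1099]
tcp_rot: [0.576, 0.417, 0.572, -0.409]
contact_force: [0.2, -0.3, 1.2]
opening: 0.5
```

```bash
python3 -c "
from h import *
plan((.5309,.1414,.096),np.radians(-71.6))
p,d=manip.grab_frame('scene');cv2.imwrite('pics/s5.png',np.clip(255*(p[120:340,220:480,::-1]/255.)**.6,0,255).astype(np.uint8).repeat(2,0).repeat(2,1))"
```

```text
t 9.67 pos [0.5349 0.1428 0.1099] yaw -71.5 open 0.5 F [ 0.2 -0.3  1.2] j [-0.3   0.68 -0.01  1.92  0.01  0.54 -1.57]
units: shift [ 0.46 -0.15  0.  ] turn [ 0.02 -0.02 -0.12] maxrows 0.5
```

View pics/s5.png

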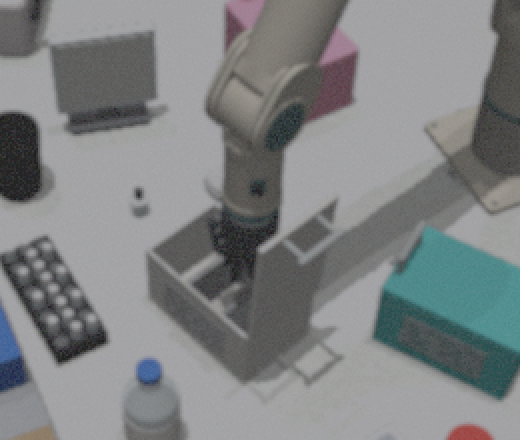

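Centred over the tab; last bit down, level the tilt, then close.

Request:
{"api": "carry_out", "payload": {"increments": "0.5 0.25 -0.1 0 0 0 -0.12;0.5 0.25 0 0 0 0 0;0.5 0 0 0 0 0 0;0 0 0 0 0 0 0;0 0 0 0 0 0 0;0 0 0 0 0 0 0;0 0 0 0 0 0 0;0 0 0 0 0 0 0;0 0 0 0 0 0 0;0 0 0 0 0 0 0", "newtons": 60}}

```text
clock: 10.55
eef_pos: [0.5339, 0.1421, 0.0965]
tcp_rot: [0.574, 0.414, 0.574, -0.412]
contact_force: [-0.2, 0.1, -0.0]
opening: 0.103
```

```bash
python3 -c "
from h import *
plan((.5309,.1414,.28),np.radians(-71.6))"
```

```text
t 10.55 pos [0.5339 0.1421 0.0965] yaw -71.5 open 0.103 F [-0.2  0.1 -0. ] j [-0.3   0.7  -0.01  1.92  0.01  0.52 -1.57]
units: shift [-6.12 -0.08 -0.02] turn [ 0.02 -0.02 -0.04] maxrows 6.1
```

Request:
{"api": "carry_out", "payload": {"increments": "0 -0.3 0 0 0 0 0;0 -0.4 0 0 0 0 0;0 -0.5 0 0 0 0 0;0 -0.5 0 0 0 0 0;0 -0.6 0 0 0 0 0;0 -0.7 0 0 0 0 0;0 -0.7 0 0 0 0 0;0 -0.8 0 0 0 0 0;0 -0.8 0 0 0 0 0;0 -0.6 0 0 0 0 0"}}

```text
clock: 11.38
eef_pos: [0.5282, 0.1407, 0.281]
tcp_rot: [0.571, 0.411, 0.577, -0.415]
contact_force: [0.8, 0.3, -2.6]
opening: 0.107
```

```bash
python3 -c "
from h import *
plan((.57,-.1,.28),np.radians(-71.6))
p,d=manip.grab_frame('scene');cv2.imwrite('pics/s6.png',np.clip(255*(p[120:340,220:480,::-1]/255.)**.6,0,255).astype(np.uint8).repeat(2,0).repeat(2,1))"
```

```text
t 11.38 pos [0.5282 0.1407 0.281 ] yaw -71.4 open 0.107 F [ 0.8  0.3 -2.6] j [-0.3   0.44 -0.01  1.75  0.    0.95 -1.56]
units: shift [ 0.02 -1.23  8.05] turn [ 0.03 -0.03  0.09] maxrows 8.0
```

View pics/s6.png

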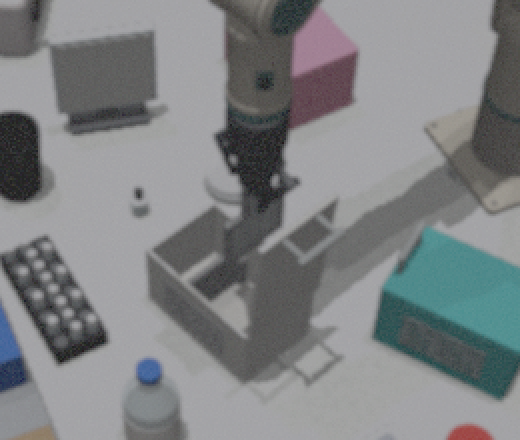

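Request:
{"api": "carry_out", "payload": {"increments": "0 0 -0.2 0.4 0 0 0.1;0 0 -0.2 0.7 0 0 0;0 0 -0.2 0.8 0 0 0;0 0 -0.2 0.8 0 0 0;0 0 -0.2 0.8 0 0 0;0 0 -0.2 0.8 0.4 0 0;0 0 0 0.8 0.5 0 0;0 0 0 0.8 0.5 0 0;0 0 0 0.8 0.5 0 0;0 0 0 0.6 0.4 0 0"}}

```text
clock: 12.27
eef_pos: [0.5475, -0.0917, 0.2811]
tcp_rot: [0.521, 0.478, 0.524, -0.475]
contact_force: [0.0, -0.5, -1.8]
opening: 0.102
```

```bash
python3 -c "
from h import *
plan((.575,-.2,.28),np.radians(-101.3))"
```

```text
t 12.27 pos [ 0.5475 -0.0917  0.2811] yaw -84.7 open 0.102 F [ 0.  -0.5 -1.8] j [ 0.06  0.45  0.09  1.74 -0.05  0.95 -1.31]
units: shift [0.01 0.58 3.68] turn [ 2.89 -0.07  0.  ] maxrows 3.7
```

Request:
{"api": "carry_out", "payload": {"increments": "0 0 0.1 0.4 0.5 0 0;0 0 0.2 0.5 0.5 0 0;0 0 0.2 0.5 0.5 0 0;0 0 0.2 0.5 0.5 0 0;0 0 0.2 0.4 0.5 0 0;0 0 0.2 0.3 0.3 0 0;0 0 0.1 0.3 0 0 0;0 0 0 0 0 0 0;0 0 0 0 0 0 0;0 0 0 0 0 0 0"}}

```text
clock: 13.1
eef_pos: [0.5777, -0.194, 0.2772]
tcp_rot: [-0.439, -0.552, -0.445, 0.553]
contact_force: [0.5, 0.2, -2.3]
opening: 0.105
```

```bash
python3 -c "
from h import *
plan((.5745,-.25,.20),np.radians(-101.3))
for n in('scene','top'):
    p,d=manip.grab_frame(n);np.save(n+'7.npy',d)
    u,v=map(int,proj(n,(.57,-.25,.12)));print(u-75,v-75)
    cv2.imwrite('pics/%s7.png'%n,p[:,:,::-1]);a=p[v-75:v+75,u-75:u+75,::-1];cv2.imwrite('pics/%s7z.png'%n,cv2.resize(np.clip(255*(a/255.)**.6,0,255).astype(np.uint8),(400,400)))
cv2.imwrite('pics/a7.png',np.hstack([cv2.imread('pics/scene7z.png'),cv2.imread('pics/top7z.png')]))
"
```

```text
t 13.1 pos [ 0.5777 -0.194   0.2772] yaw -102.7 open 0.105 F [ 0.5  0.2 -2.3] j [ 0.17  0.55  0.18  1.59 -0.11  1.02 -1.41]
units: shift [2.56 0.32 1.86] turn [-0.24 -0.04  0.07] maxrows 2.6
202 93
411 158
```

View pics/a7.png

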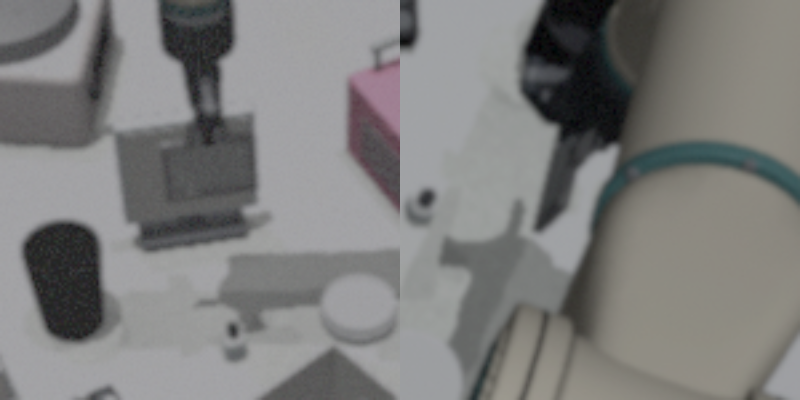

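```bash
cat > pl.py <<'E'
from h import *
import sys
n="scene"
def meas(d):
    s,p,R=st();P=cloud(n,d);q=P.reshape(-1,3)[d.ravel()>0]
    nr=np.array([.196,.9806]); l=np.array([.9806,-.196]); F=np.array([.562,-.307])
    dn=(q[:,:2]-p[:2])@nr;la=(q[:,:2]-p[:2])@l
    m=(abs(dn)<.03)&(abs(la)<.07)&(q[:,2]>p[2]-.11)&(q[:,2]<p[2]-.022)
    Q=q[m];print("n",m.sum())
    for _ in range(2):
        co=cv2.fitLine(Q[:,:2].astype(np.float32),cv2.DIST_HUBER,0,.001,.001).ravel();v=co[:2]*np.sign(co[0]);nn=np.array([-v[1],v[0]])
        k=abs((Q[:,:2]-co[2:])@nn)<.012;Q=Q[k]
    al=(Q[:,:2]-p[:2])@v
    print("plate dir deg",np.degrees(np.arctan2(v[1],v[0])).round(2),"board",np.degrees(np.arctan2(-.196,.9806)).round(2))
    print("along",np.percentile(al,[1,50,99]).round(4),"z rel TCP",np.percentile(Q[:,2]-p[2],[.5,2,98]).round(4))
    A=np.c_[Q,np.ones(len(Q))];r=(Q[:,:2]-co[2:])@nn;c2=np.polyfit(Q[:,2],r,1);print("tilt",c2[0].round(3))
    c=co[2:]+v*((np.percentile(al,1)+np.percentile(al,99))/2+(p[:2]-co[2:])@v)
    print("centre xy",c.round(4),"front of face",((c-F)@nr).round(4),"sideways",((c-F)@l).round(4),"TCP",p.round(4))
E
python3 -c "
from pl import *
meas(np.load('scene7.npy'))"
```

```text
n 562
plate dir deg -12.34 board -11.3
along [-0.0513 -0.002   0.047 ] z rel TCP [-0.0925 -0.0898 -0.0233]
tilt -0.007
centre xy [ 0.576  -0.1911] front of face 0.1164 sideways -0.0089 TCP [ 0.5778 -0.1933  0.2773]
```

Request:
{"api": "carry_out", "payload": {"increments": "0 0.2 0.1 0.3 -0.2 0 0.1;0 0.4 0.1 0.3 0 0 0;0 0.5 0.1 0.3 0 0 0;0 0.5 0 0.3 0 0 0;0 0.5 0 0.3 0 0 0;0 0.4 0 0.2 0 0 0;0 0.3 0 0 0 0 0;0 0 0 0 0 0 0;0 0 0 0 0 0 0;0 0 0 0 0 0 0"}}

```text
clock: 14.03
eef_pos: [0.578, -0.2404, 0.1873]
tcp_rot: [0.448, 0.549, 0.451, -0.543]
contact_force: [0.3, -0.1, -1.0]
opening: 0.108
```

```bash
python3 -c "
from pl import *
plan((.5728,-.2539,.1665),np.radians(-101.3))
meas(manip.grab_frame('scene')[1])"
```

```text
t 14.03 pos [ 0.578  -0.2404  0.1873] yaw -101.1 open 0.108 F [ 0.3 -0.1 -1. ] j [ 0.27  0.66  0.15  1.65 -0.13  0.84 -1.29]
units: shift [ 0.69 -0.09  0.48] turn [ 0.04 -0.1  -0.02] maxrows 0.7
n 501
plate dir deg -11.81 board -11.3
along [-0.0518 -0.0017  0.0469] z rel TCP [-0.0933 -0.0916 -0.0238]
tilt 0.004
centre xy [ 0.5765 -0.2372] front of face 0.0713 sideways 0.0005 TCP [ 0.5783 -0.2403  0.1876]
```

Request:
{"api": "carry_out", "payload": {"increments": "0 0.2 0 0.15 0 -0.1 0;0 0.25 0 0.2 0 0 0;0 0.25 0 0.1 0 0 0;0 0 0 0 0 0 0;0 0 0 0 0 0 0;0 0 0 0 0 0 0;0 0 0 0 0 0 0;0 0 0 0 0 0 0;0 0 0 0 0 0 0;0 0 0 0 0 0 0"}}

```text
clock: 14.92
eef_pos: [0.5777, -0.2542, 0.1671]
tcp_rot: [0.453, 0.547, 0.447, -0.544]
contact_force: [0.3, 0.9, -1.8]
opening: 0.108
```

```bash
python3 -c "
from pl import *
plan((.5728,-.2539,.1665),np.radians(-101.3))
print(np.abs(manip.read_state()['dq']).max())
for n in('scene','top'):
    p,d=manip.grab_frame(n);cv2.imwrite('pics/%s8.png'%n,p[:,:,::-1])
    if n=='scene':meas(d)
a=cv2.imread('pics/scene8.png')[90:330,180:450];cv2.imwrite('pics/a8.png',np.clip(255*(a/255.)**.6,0,255).astype(np.uint8).repeat(2,0).repeat(2,1))
"
```

```text
t 14.92 pos [ 0.5777 -0.2542  0.1671] yaw -101.0 open 0.108 F [ 0.3  0.9 -1.8] j [ 0.28  0.69  0.15  1.66 -0.13  0.79 -1.28]
units: shift [ 0.02 -0.16  0.02] turn [ 0.06  0.01 -0.08] maxrows 0.2
0.002864564794448087
n 485
plate dir deg -10.96 board -11.3
along [-0.0508 -0.0014  0.0478] z rel TCP [-0.0928 -0.0912 -0.0241]
tilt 0.012
centre xy [ 0.5767 -0.252 ] front of face 0.0568 sideways 0.0036 TCP [ 0.5778 -0.2542  0.1671]
```

View pics/a8.png

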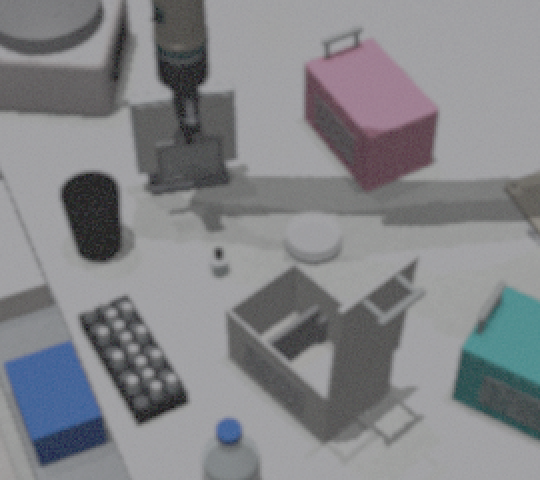

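```bash
python3 -c "
from h import *
print(manip.job_done()); s=manip.read_state();print(s['clock'],s['opening'],s['eef_pos'])"
```

```text
the job is handed in; nothing more can be done
None
the job is handed in; nothing more can be done
```

I lifted the flap by its bar to about 1.63 rad and it stayed standing. I then gripped the filter plate by its tab in the +35 mm slot, drew it straight up out of the box, carried it to the light board and handed the job in at about 15 s. `job_done` reports no verdict, so the result rests on my own last checks.

| Check | Measured | Required |
|---|---|---|
| Middle of plate in front of the lit face | about 53 mm | 20–85 mm |
| Sideways offset | about 4 mm | within 30 mm |
| Height offset | below 2 mm | within 30 mm |
| Squareness to the face | within 1° | within 15° |
| Upright tilt | about 0.012 rad | below 0.26 rad |
| Joint speeds | below 0.003 rad/s | plate below 0.02 m/s |
| Gripper opening | 0.108, about the tab's 10 mm | fingers on the plate |

- **Flap and blanking plate:** the flap angle was measured before I reached into the box. The last picture shows the flap still upright and the blanking plate in its slot.
- **Bystanders:** those in the last (cropped) picture look unmoved. I checked them by eye only and did not re-measure them.
- **Board:** I took the +y side as the lit face because the foot reaches only 8–10 mm in front there, against about 58 mm behind the panel. The face itself looked grey, not bright. The external force stayed under about 3 N with the plate held.
- **Disagreements:** the two camera views differed by 2–8 mm on a few points, such as the flap surface and the handle. Depth readings on the thin handle bar were unusable, so I triangulated it from both views instead.

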